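# Push the carved box home between freshly glued rails

### The arm

A 7-joint arm with a two-finger parallel gripper is mounted at the origin on the work surface. World frame = base frame: x ahead of the robot, y to its left, z up, the work surface at z = 0. Lengths are in m, angles in degrees, forces in N, time in s.
With the tool pointing down it reaches from about 0.425 to 0.875 m from the base axis. Payload 4.7 kg.
Tool frame: the origin (TCP) lies at the very end of the fingers, on their centre line; the grasp point (between the pads) lies 19 mm behind it; z points along the fingers, y is the line along which they close (so a half turn about z gives the same grasp; the last joint's range is limited). The gripper opens to 87 mm and grips with 3 to 60 N. Pads are 19 mm wide; open, the fingers measure 117 mm over their backs; the gripper's body (75 mm by 190 mm) begins 51 mm behind the grasp point.
Start: joints at [0.808, 18.392, -4.016, 83.108, 1.295, 78.541, -3.26], TCP at [0.65, -0, 0.223] pointing down, gripper open.
Joint ranges: [-163.93, 163.93], [-17.29, 119.83], [-79.2, 71.16], [3.27, 140.29], [-89.18, 269.18], [5.43, 117.66], [-154.24, 154.24]. Speed limits (degrees/s): [147.25, 147.25, 180, 180, 180, 180, 180].

### API

Orientations are given as [roll, pitch, yaw] about the fixed x, y, z axes, in that order (R = Rz(yaw) Ry(pitch) Rx(roll)).
In Python, from cell import get_obs, read_camera, sign_off, silhouettes gives the robot as it stands.
- The arm moves only by the tool play_rows, never from a script. Its argument "steps" is a list that holds one entry, the list of rows, each a list of 7 numbers: the shift along the tool's x, y, z in m, then the turn, a rotation vector about the tool's x, y, z in rad, then the finger opening in m, from 0 to 0.087. A call has 1 to 12 rows; each row shifts and turns the commanded pose from where the row before left it, along the tool's axes as they then stand; what a row does not reach is not made up. A row lasts 1/10 s, in which the tool goes at most 50 mm and 8.59 degrees, less where a joint would pass 70% of its speed; a pose out of reach is approached as far as the arm can. A call is refused whole if a number of a shift passes 0.05 or a number of a turn 0.15, either way. A call with a gripper value outside its range is refused whole. The fingers move at their own pace and stop on an object; "force" is the grip in N (left out, the last holds). Time passes only in rows, so rows that do not move let the fingers close. It gives the time, the measured TCP pose, the force, the opening and the grip force at its end, in the units of the state.
- get_obs(): the state, without advancing time (a new reading comes with each control period).
- read_camera(name): name is "scene" or "side" or "wrist"; returns a dict with "frame" (400x640x3 uint8, red, green, blue), "intrinsics" (3x3 intrinsics, pixels), "view" (4x4, takes a point from world to camera coordinates). Camera axes: x right, y up, looking along -z (the intrinsics and any distortion apply to the point x, -y, -z); pixel columns grow to the right and rows downward; lengths in m; the calibration is good to about 2 mm. A picture is of the moment at which its call begins. There is no depth.
- sign_off(): hands the job in; it is judged then, once.
Trained networks look in the newest picture that a camera, given by its name, has taken for a name from the list of things; names that differ only in an ending like _2 or _b are one class to them, and where a whole thing is asked for, a point or a joint stands for the part that bears it (a point fixed in the world has none). Each returns a list of dicts, best first, with "p" (0 to 1); they miss things now and then, are a little off and sometimes report something else, mostly with a low value. They report only what shows in the picture. A call takes as long as a camera call. They do not tell look-alikes from the thing itself.
- silhouettes(camera, name): "pixels" (400x640 bool, what is visible of it) and "extent" ([left, top, right, bottom] in pixels, round what is visible of it).
The state is a dict: "time_s": time; "qpos": joint angles; "joint_velocities": joint speeds; "effort": joint torques, N m; "tool_pos": TCP position; "tool_rot": TCP orientation; "force": force on the tool from outside, world axes, zero at the start; "wrist_torque": the same for the moment, N m; "grip_width": finger opening in m; "grasp_force": force on a finger pad.
Only numpy, scipy, OpenCV 4.12 (cv2) and the standard library are available. Lean on these libraries where they do the work, as an engineer would, in place of code of your own. Each camera call takes 0.05 s, during which the arm holds its last target. There are 200 camera calls.

### The job

Push the carved wooden box along the board and down the lane between the two pale guide rails, until its leading end is right up against the stop at the far end of the lane. The rails have only just been glued down, so neither the box nor the hand may touch either of them. Only push the box: do not lift or tip it, keep the fingers off its brass knob, leave the jar, offcut and chisel where they are, and draw the hand clear at the end.

Things in the scene. Friction and masses are not known exactly. Their poses are not given: they have to be found in the camera images.
- board: Fixed dark wooden board on the bench, 520 x 290 mm, 12 mm thick. Origin at the centre of its underside; its x (length) points down the lane, from the open apron to the stop, y to the left of that, z up. The lane's centre line is y = 0. The rails run from x = -20 to +220 mm, the lane between them is 116 mm wide. The apron before it (x from -260 to -20 mm) is bare and level.
- lane_mouth (a point): Middle of the lane's open mouth, on the board's top, between the near ends of the two rails (board x = -20 mm, y = 0). Axes as the board's.
- lane_stop (a point): Middle of the stop's face at its foot, on the board's top (board x = +220 mm, y = 0). The stop is a wooden bar 144 mm wide and 30 mm high above the board that closes the lane; it may be touched. Axes as the board's.
- rail_left: Pale wooden guide rail along the left of the lane (board's +y), 240 mm long, 14 mm wide, 14 mm high above the board, fixed to it. Origin at the centre of its underside, on the board's top; x along the lane. Its inner face is 58 mm from the lane's centre line. Must not be touched by anything.
- rail_right: The same rail on the right of the lane (board's -y). Must not be touched by anything.
- box: Loose carved wooden box, lid fixed shut, 120 mm long (x), 100 mm wide (y), 55 mm high without knob, 0.3 to 0.65 kg; slides with ordinary wood friction. Origin at the centre of its underside. Starts on the apron, +x end roughly towards the lane, up to 30 mm off the centre line either way and up to 0.2 rad askew. In the lane it has 8 mm to spare on each side. Home: origin at board x = 160 mm.
- knob: Brass knob fixed on the middle of the box's lid, 22 mm across, 18 mm high, its origin at its foot, 55 mm above the box's underside. Not to be touched.
- jar: Bystander: small jar with orange cap, 44 mm across, 55 mm high, standing on the board beside the lane on its right (-y). Origin at the centre of its underside.
- offcut: Bystander: pale wooden offcut, 70 x 30 x 25 mm, on the board beside the lane on its left (+y). Origin at the centre of its underside.
- chisel: Bystander: chisel with a pale wooden handle lying on the bench off the board's right edge (-y side), roughly along the board, beside the lane. 200 mm long, 26 mm high, steel blade towards the stop; origin under its middle, at the bench.
Not all that is in view belongs to the job. What is meant by the box is not green, purple or red, and is the smaller of those in its own colour.

How it is judged:
By the outcome, as a careful person would: the job done as asked, in the order asked, and still so for the second after the job is handed in, with the robot touching nothing.
It also fails if it takes over 70 s, if anything falls off the work surface, if the arm or the gripper's body presses on something with over 40 N, if the wrist force passes 120 N, or if a joint passes its speed limit or range.

## Working session

There is one attempt and no reset: what is moved stays moved. The work goes in short steps, Python scripts to look and compute and a tool call to move; the robot and the scene stay as the last step left them, time stands still between calls to the robot, and variables do not carry over. Pictures are saved under pics/ and viewed, at most 12 in all, crops included, and the job is handed in when it is done.

Besides the shell and the picture viewer there is one more tool, called after "Request:" as name(argument=value, ...) on one line, values as JSON. play_rows: Moves the arm, as the interface text tells. Its arguments: {"type":"object","properties":{"steps":{"type":"array","items":{"type":"array","items":{"type":"array","items":{"type":"number"}}}},"force":{"type":"number"}},"required":["steps"]}

```bash
mkdir -p pics; ls; python3 - <<'E'
from cell import *
import cv2,numpy as np
for n in ["scene","side"]:
    r=read_camera(n); cv2.imwrite(f"pics/{n}0.png",r["frame"][:,:,::-1])
    np.set_printoptions(precision=4,suppress=True); print(n,r["intrinsics"],r["view"],[k for k in r])
    for t in ["box","board","rail_left","knob"]:
        for d in silhouettes(n,t): print(t,round(d["p"],2),d["extent"])
o=get_obs();print(o["tool_pos"],o["tool_rot"],o["force"],o["time_s"])
E
```

```text
pics
scene [[491.0835   0.     317.706 ]
 [  0.     491.0835 210.4992]
 [  0.       0.       1.    ]] [[-0.2543  0.967   0.0164  0.1976]
 [-0.7384 -0.2051  0.6424  0.3502]
 [ 0.6246  0.1512  0.7662 -1.7669]
 [ 0.      0.      0.      1.    ]] ['frame', 'intrinsics', 'view']
box 0.94 [255.7, 134.1, 307.6, 176.9]
box 0.73 [421.7, 133.9, 480.8, 190.3]
box 0.64 [208.0, 265.0, 269.8, 319.4]
box 0.62 [270.0, 199.7, 314.3, 237.3]
box 0.59 [163.2, 176.5, 242.5, 242.8]
board 0.62 [243.6, 183.0, 432.7, 286.8]
rail_left 0.86 [342.3, 205.8, 425.0, 226.7]
knob 0.59 [235.1, 281.2, 243.4, 288.2]
knob 0.4 [195.1, 193.4, 207.5, 201.7]
side [[479.1347   0.     313.5733]
 [  0.     479.1347 196.3576]
 [  0.       0.       1.    ]] [[ 0.7525 -0.6584  0.0146 -0.417 ]
 [ 0.4041  0.4791  0.7792 -0.2528]
 [-0.52   -0.5805  0.6266 -1.3007]
 [ 0.      0.      0.      1.    ]] ['frame', 'intrinsics', 'view']
box 0.95 [319.9, 191.9, 371.5, 235.1]
box 0.83 [388.1, 172.1, 436.1, 210.4]
box 0.76 [164.1, 172.4, 208.7, 225.7]
box 0.71 [279.6, 247.0, 330.7, 303.1]
box 0.57 [380.5, 223.1, 454.2, 285.2]
board 0.98 [227.6, 152.1, 394.3, 263.5]
rail_left 0.81 [249.8, 177.3, 302.5, 212.6]
knob 0.57 [416.5, 238.5, 425.8, 244.7]
knob 0.43 [171.5, 179.4, 176.7, 185.0]
knob 0.32 [225.1, 148.5, 397.7, 265.9]
[ 0.65   -0.      0.2226] [-179.9992    0.0032   90.0022] [-0.5673 -0.3786 -0.9134] 0.5
```

View pics/scene0.png

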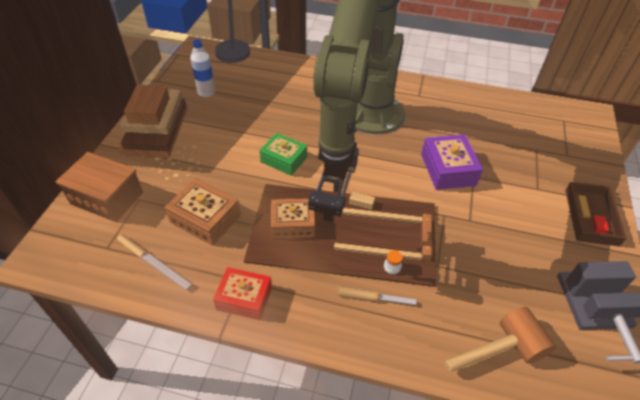

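View pics/side0.png

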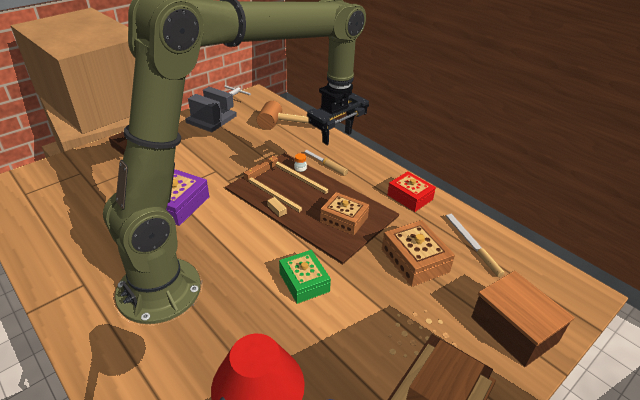

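In scene, the brown candidates are the box on the board (293,218) and the larger brown box off the board (202,210). Green (284,153), purple (452,160) and red (243,292) are excluded, so the smaller brown one on the board fits. I'll confirm it in an enlarged crop.

```bash
python3 - <<'E'
from cell import *
import cv2,numpy as np
np.set_printoptions(precision=4,suppress=True)
r=read_camera("wrist"); cv2.imwrite("pics/wrist0.png",r["frame"][:,:,::-1]); print(r["intrinsics"],r["view"])
f=cv2.imread("pics/scene0.png")[175:295,240:440]; cv2.imwrite("pics/scene_c.png",cv2.resize(f,None,fx=4,fy=4,interpolation=cv2.INTER_CUBIC))
f=cv2.imread("pics/side0.png")[145:270,220:405]; cv2.imwrite("pics/side_c.png",cv2.resize(f,None,fx=4,fy=4,interpolation=cv2.INTER_CUBIC))
E
```

```text
[[331.1641   0.     318.451 ]
 [  0.     331.1641 196.0719]
 [  0.       0.       1.    ]] [[ 1.      0.      0.0012 -0.6511]
 [ 0.0003  0.9555 -0.295   0.0358]
 [-0.0011  0.295   0.9555 -0.3926]
 [ 0.      0.      0.      1.    ]]
```

View pics/scene_c.png

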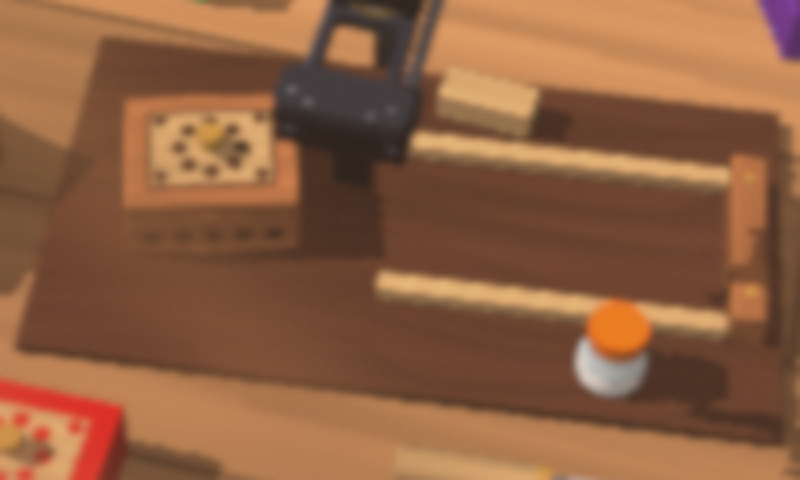

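View pics/side_c.png

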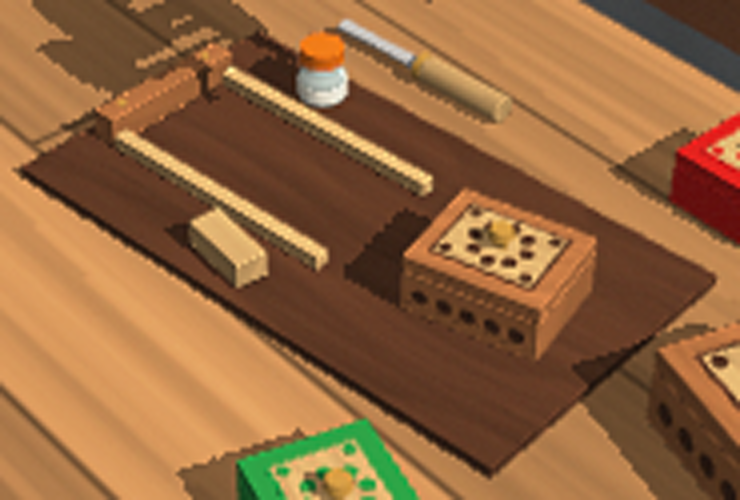

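View pics/wrist0.png

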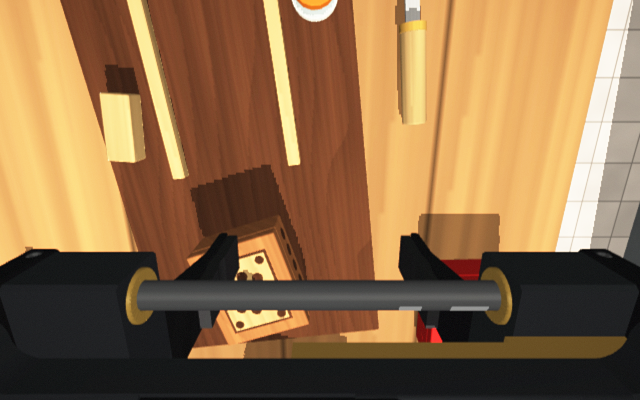

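The crops confirm the target: brown sides, cream lid and brass knob, smaller than the other brown box. In scene it sits at about (293,212), in side at (345,210). The wrist view shows rail near ends at (180,178) and (293,164), with the box below them. Next I'll fit both poses.

```bash
cat > h.py <<'E'
from cell import *
import numpy as np,cv2
from scipy.optimize import least_squares
np.set_printoptions(precision=4,suppress=True)
def T(p,P):
    c,s=np.cos(p[2]),np.sin(p[2]); P=np.atleast_2d(P)
    return np.c_[p[0]+c*P[:,0]-s*P[:,1],p[1]+s*P[:,0]+c*P[:,1],P[:,2]]
def proj(K,V,W):
    C=W@V[:3,:3].T+V[:3,3]; q=np.c_[C[:,0],-C[:,1],-C[:,2]]@K.T
    return q[:,:2]/q[:,2:]
def fit(obs,p0):
    # obs: list of (K,V,P local, uv)
    f=lambda p:np.concatenate([(proj(K,V,T(p,P))-uv).ravel() for K,V,P,uv in obs])
    return least_squares(f,p0,loss='soft_l1')
def B(h=.055,z=.012): # box corners in world-z: top order (+x+y),(+x-y),(-x-y),(-x+y)
    return np.array([[.06,.05,z+h],[.06,-.05,z+h],[-.06,-.05,z+h],[-.06,.05,z+h]])
E
python3 - <<'E'
from h import *
cam={n:read_camera(n) for n in ["scene","side","wrist"]}
KV={n:(r["intrinsics"],r["view"]) for n,r in cam.items()}
sd=lambda L:(np.array(L,float)+.5)/4-.5+[220,145]
sc=lambda L:(np.array(L,float)+.5)/4-.5+[240,175]
t=.012;rt=.026
Pb=[[.26,.145,t],[-.26,.145,t],[-.26,-.145,t]]
Pr=[[-.02,.058,rt],[-.02,.072,rt],[-.02,-.058,rt],[-.02,-.072,rt]]
obs=[(*KV["side"],np.array(Pb),sd([[20,172],[490,469],[715,276]])),
 (*KV["scene"],np.array(Pb+[[.26,-.145,t]]),sc([[778,112],[103,40],[20,347],[782,437]])),
 (*KV["side"],np.array(Pr),sd([[328,250],[314,260],[419,186],[431,179]])[[0,1,2,3]]),
 (*KV["wrist"],np.array(Pr),np.array([[187,177],[172,179],[286,165],[300,164]]))]
b=fit(obs,[.65,.05,1.57]); print("board",b.x,np.degrees(b.x[2]))
for o in obs: print((proj(o[0],o[1],T(b.x,o[2]))-o[3]).round(1).tolist())
P=B(); bot=B(h=0)
# side: top (+x far-left..). order +x+y, +x-y, -x-y, -x+y
obs=[(*KV["side"],np.r_[P,bot[[0,3,2]]],sd([[402,257],[467,189],[597,239],[538,310],[402,303],[536,358],[592,290]])),
 (*KV["scene"],P[[3,2,1]],sc([[124,98],[122,207],[298,206]]))]
x=fit(obs,[.65,-.08,1.57]);print("box",x.x,np.degrees(x.x[2]))
for o in obs: print((proj(o[0],o[1],T(x.x,o[2]))-o[3]).round(1).tolist())
d=x.x-b.x;c,s=np.cos(b.x[2]),np.sin(b.x[2]);print("box in board",c*d[0]+s*d[1],-s*d[0]+c*d[1],np.degrees(d[2]))
np.save("board.npy",b.x)
E
```

```text
board [0.5556 0.0193 1.6938] 97.04557887146036
[[0.8, -1.3], [1.4, -0.3], [1.7, -0.6]]
[[0.4, -0.2], [-0.4, -1.0], [-1.2, -0.5], [1.3, 0.7]]
[[1.1, -0.2], [1.6, -0.6], [1.8, -0.5], [1.5, -0.7]]
[[-3.2, 0.4], [-0.4, -0.2], [0.3, -0.2], [-1.2, -0.7]]
box [ 0.5728 -0.1268  1.8623] 106.70338104819803
[[0.3, -1.0], [0.3, -0.8], [1.2, -0.2], [0.7, 0.0], [-0.1, 0.9], [-0.0, 1.5], [0.9, 0.3]]
[[1.3, -0.4], [0.8, -0.2], [0.7, -0.7]]
box in board -0.1471201961907037 0.0008253405614537489 9.657802176737656
```

```bash
python3 - <<'E'
from h import *
for n,ext in (("scene",None),("side",None)):
    r=read_camera(n)
    K,V=r["intrinsics"],r["view"]
    pts={"scene":[(238,207),(205,241),(168,207)],"side":[(383,232),(382,268),(413,284),(383,225)]}[n]
    R,t=V[:3,:3],V[:3,3];C=-R.T@t
    for u in pts:
        for z in (0,.08):
            d=np.linalg.inv(K)@[*u,1]; d=R.T@[d[0],-d[1],-d[2]]; print(n,u,z,C+d*(z-C[2])/d[2])
E
```

```text
scene (238, 207) 0 [ 0.5456 -0.3081  0.    ]
scene (238, 207) 0.08 [ 0.6072 -0.2757  0.08  ]
scene (205, 241) 0 [ 0.6892 -0.353   0.    ]
scene (205, 241) 0.08 [ 0.7406 -0.3174  0.08  ]
scene (168, 207) 0 [ 0.6015 -0.509   0.    ]
scene (168, 207) 0.08 [ 0.6591 -0.4623  0.08  ]
side (383, 232) 0 [ 0.6331 -0.238   0.    ]
side (383, 232) 0.08 [ 0.5629 -0.2907  0.08  ]
side (382, 268) 0 [ 0.5186 -0.3386  0.    ]
side (382, 268) 0.08 [ 0.4574 -0.3834  0.08  ]
side (413, 284) 0 [ 0.5399 -0.4351  0.    ]
side (413, 284) 0.08 [ 0.477  -0.4723  0.08  ]
side (383, 225) 0 [ 0.6573 -0.2161  0.    ]
side (383, 225) 0.08 [ 0.5851 -0.2705  0.08  ]
```

Request:
play_rows(steps=[[[-0.043,-0.01,0,0,0,0,0.06],[-0.043,-0.01,0,0,0,0,0.06],[-0.043,-0.01,0,0,0,0,0.06],[-0.043,-0.01,0,0,0,0,0.06],[-0.041,-0.011,0,0,0,0,0.06],[0,0,0,0,0,-0.097,0.06],[0,0,0,0,0,-0.097,0.06],[0,0,0,0,0,-0.097,0.06],[0,0,0,0,0,0,0.06],[0,0,0,0,0,0,0.06]]])

```text
time_s: 1.8
tool_pos: [0.5991, -0.213, 0.2226]
tool_rot: [180.0, 0.0, 106.5]
force: [-0.5, 1.0, 0.6]
grip_width: 0.0601
grasp_force: 0.0
```

```bash
python3 - <<'E'
from h import *
r=read_camera("wrist"); cv2.imwrite("pics/wrist1.png",r["frame"][:,:,::-1])
K,V=r["intrinsics"],r["view"]; print(V)
b=np.load("board.npy");x=np.array([.5728,-.1268,1.8623])
print(proj(K,V,T(x,B())),proj(K,V,T(x,B(h=0))));print(proj(K,V,T(b,[[-.02,.058,.026],[-.02,-.058,.026],[.22,.058,.026],[.22,-.058,.026]])))
E
```

```text
[[ 0.9586  0.2848  0.0014 -0.5148]
 [-0.2717  0.9159 -0.2953  0.3942]
 [-0.0854  0.2827  0.9554 -0.2819]
 [ 0.      0.      0.      1.    ]]
[[258.1351  10.3476]
 [374.3586  10.0321]
 [368.5113 149.1075]
 [265.145  149.4102]] [[267.4529  23.3262]
 [365.5803  23.0579]
 [361.391  141.3006]
 [272.5895 141.5595]]
[[ 277.6412  -70.9724]
 [ 401.5152  -46.3024]
 [ 321.8788 -474.0294]
 [ 481.0466 -432.281 ]]
```

View pics/wrist1.png

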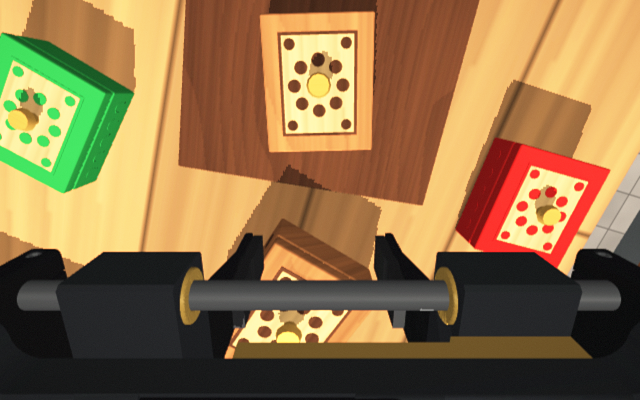

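```bash
python3 - <<'E'
from h import *
r=read_camera("wrist"); K,V=r["intrinsics"],r["view"]
b0=np.load("board.npy")
x=fit([(K,V,B(),np.array([[261,14],[375,12],[371,151],[269,153]],float))],[.57,-.127,1.86]);print("box",x.x,np.degrees(x.x[2]),x.fun)
b=fit([(K,V,np.array([[-.26,.145,.012],[-.26,-.145,.012]]),np.array([[179,165],[424,205]],float))],b0);print("board",b.x,np.degrees(b.x[2]),b.fun)
for bb in (b0,b.x):
    d=x.x-bb;c,s=np.cos(bb[2]),np.sin(bb[2]);print("box in board",c*d[0]+s*d[1],-s*d[0]+c*d[1],np.degrees(d[2]))
R,t=V[:3,:3],V[:3,3];C=-R.T@t
for z in (.012,.06,.08,.1):
    for u in [(283,220),(372,268)]:
        d=np.linalg.inv(K)@[*u,1]; d=R.T@[d[0],-d[1],-d[2]]; print(u,z,C+d*(z-C[2])/d[2])
E
```

```text
box [ 0.5756 -0.1284  1.8765] 107.5177058722291 [-1.0263  0.3447  0.8965  0.2309  0.6049 -0.1673 -0.524  -0.4428]
board [0.5585 0.0203 1.6916] 96.92240684922713 [ 0.1775  0.0081 -0.1848 -0.0507]
box in board -0.1490577962030341 -0.001781562877848912 10.472127000768726
box in board -0.1497097579390208 0.000898822506694659 10.595299023001964
(283, 220) 0.012 [ 0.5775 -0.2868  0.012 ]
(372, 268) 0.012 [ 0.7024 -0.3177  0.012 ]
(283, 220) 0.06 [ 0.5774 -0.2673  0.06  ]
(372, 268) 0.06 [ 0.6862 -0.2943  0.06  ]
(283, 220) 0.08 [ 0.5773 -0.2592  0.08  ]
(372, 268) 0.08 [ 0.6795 -0.2845  0.08  ]
(283, 220) 0.1 [ 0.5773 -0.251   0.1   ]
(372, 268) 0.1 [ 0.6728 -0.2747  0.1   ]
```

Wrist view: box lid corners at (261,14), (375,12), (371,151) and (269,153), apron corners at (179,165) and (424,205). The big brown box stays about 25 mm behind the fingers, so I'll descend behind the target.

Request:
play_rows(steps=[[[0.008,0.003,0,0,0,-0.0175,0.06],[0,0,0.037,0,0,0,0.06],[0,0,0.04,0,0,0,0.06],[0,0,0.04,0,0,0,0.06],[0,0,0.03,0,0,0,0.06],[0,0,0.02,0,0,0,0.06],[0,0,0.02,0,0,0,0.06],[0,0,0,0,0,0,0.06]]])

```text
time_s: 2.7
tool_pos: [0.5973, -0.2028, 0.0323]
tool_rot: [-179.7, -0.2, 107.7]
force: [-0.0, 0.7, -0.7]
grip_width: 0.0602
grasp_force: 0.0
```

```bash
cat > plan.py <<'E'
# box path: list of (ds, heading increments deg) -> tool rows (rotation about box centre, tool L behind)
import numpy as np
def sim(y,th,segs,L=.0695):
    s=0
    for n,ds,dth in segs:
        for _ in range(n):
            a=np.radians(dth); # tool frame motion (box frame): centre moves ds along mid heading, turn a
            dx=ds*np.cos(a/2)+L-L*np.cos(a); dy=ds*np.sin(a/2)-L*np.sin(a)
            s+=ds*np.cos(np.radians(th+dth/2)); y+=ds*np.sin(np.radians(th+dth/2)); th+=dth
        print(n,"row: x %.4f y %.4f (tool y) turn z %.4f | s %.4f y %.4f th %.2f"%(dx,-dy,-a,s,y,th))
if __name__=="__main__":
    sim(0,10.6,[(9,.005,-1.7),(5,.005,0),(3,.005,1.6)])
E
python3 plan.py
```

```text
9 row: x 0.0050 y -0.0020 (tool y) turn z 0.0297 | s 0.0448 y 0.0023 th -4.70
5 row: x 0.0050 y -0.0000 (tool y) turn z -0.0000 | s 0.0697 y 0.0003 th -4.70
3 row: x 0.0050 y 0.0019 (tool y) turn z -0.0279 | s 0.0847 y -0.0003 th 0.10
```

Request:
play_rows(steps=[[[0.003,0,-0.003,0,0,0,0.06],[0.003,0,0,0,0,0,0.06],[0.003,0,0,0,0,0,0.06],[0.005,-0.002,0,0,0,0.0297,0.06],[0.005,-0.002,0,0,0,0.0297,0.06],[0.005,-0.002,0,0,0,0.0297,0.06],[0.005,-0.002,0,0,0,0.0297,0.06],[0,0,0,0,0,0,0.06],[0,0,0,0,0,0,0.06]]])

```text
time_s: 3.6
tool_pos: [0.5847, -0.1795, 0.0398]
tool_rot: [179.9, 0.1, 100.9]
force: [1.1, -2.6, 1.2]
grip_width: 0.06
grasp_force: 1.1
```

```bash
python3 - <<'E'
from h import *
r=read_camera("wrist"); cv2.imwrite("pics/wrist2.png",r["frame"][:,:,::-1])
print(get_obs()["force"],r["view"])
E
```

```text
[ 0.9113 -2.1154  1.0676] [[ 0.982   0.1888  0.0032 -0.5414]
 [-0.1794  0.938  -0.2966  0.2555]
 [-0.059   0.2907  0.955  -0.1319]
 [ 0.      0.      0.      1.    ]]
```

View pics/wrist2.png

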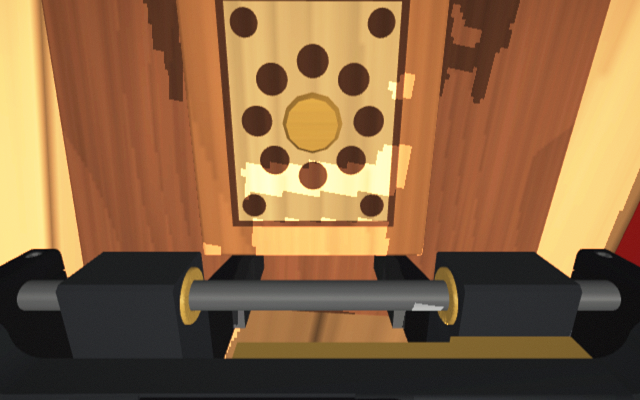

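The box is square to the hand: lid bottom edge level at row 225, knob at (312,123). I'll keep turning it, stop short of the mouth, then lift to look.

Request:
play_rows(steps=[[[0.005,-0.002,0.003,0,0,0.0297,0.06],[0.005,-0.002,0,0,0,0.0297,0.06],[0.005,-0.002,0,0,0,0.0297,0.06],[0.005,-0.002,0,0,0,0.0297,0.06],[0.005,0,0,0,0,0,0.06],[0.005,0,0,0,0,0,0.06],[0.005,0,0,0,0,0,0.06],[0,0,0,0,0,0,0.06]]])

```text
time_s: 4.45
tool_pos: [0.5727, -0.1446, 0.036]
tool_rot: [179.9, 0.0, 94.2]
force: [0.5, -2.2, 1.8]
grip_width: 0.0602
grasp_force: 1.4
```

Request:
play_rows(steps=[[[-0.01,0,0,0,0,0,0.06],[-0.01,0,0,0,0,0,0.06],[-0.02,0,-0.03,0,0,0,0.06],[-0.02,0,-0.045,0,0,0,0.06],[0,0,-0.045,0,0,0,0.06],[0,0,-0.045,0,0,0,0.06],[0,0,-0.045,0,0,0,0.06],[0,0,-0.04,0,0,0,0.06],[0,0,0,0,0,0,0.06]]])

```text
time_s: 5.35
tool_pos: [0.5788, -0.2062, 0.2923]
tool_rot: [179.4, 0.2, 94.0]
force: [0.3, -0.2, -0.3]
grip_width: 0.0598
grasp_force: 0.0
```

```bash
python3 - <<'E'
from h import *
r=read_camera("wrist"); cv2.imwrite("pics/wrist3.png",r["frame"][:,:,::-1])
np.savez("w3.npz",K=r["intrinsics"],V=r["view"])
for t in ["box","rail_left","rail_right"]:
    for d in silhouettes("wrist",t): print(t,round(d["p"],2),d["extent"])
E
```

```text
box 0.89 [268.8, 212.7, 381.1, 344.5]
box 0.77 [263.4, 0.0, 358.9, 100.0]
box 0.76 [461.1, 102.3, 576.2, 203.4]
box 0.68 [52.7, 106.7, 170.9, 224.3]
box 0.53 [301.2, 30.9, 321.3, 55.1]
rail_right 0.73 [190.3, 1.2, 434.6, 183.8]
```

View pics/wrist3.png

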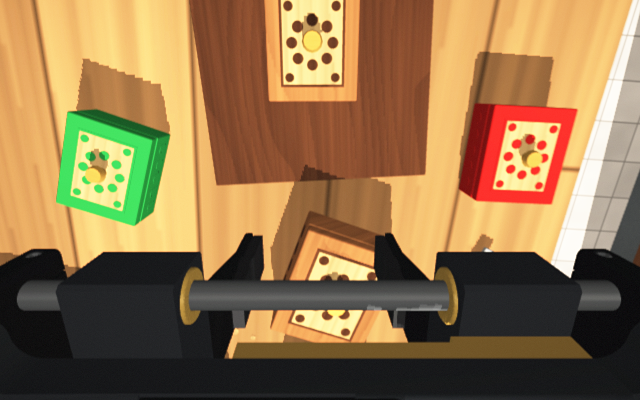

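The picture shows the box at the top edge (313,40) with no rails in view. I'll move forward at this height to see both.

Request:
play_rows(steps=[[[0.05,0,0,0,0,0,0.06],[0.05,0,0,0,0,0,0.06],[0.04,0,0,0,0,0,0.06],[0,0,0,0,0,0,0.06],[0,0,0,0,0,0,0.06]]])

```text
time_s: 6.05
tool_pos: [0.5656, -0.0642, 0.2837]
tool_rot: [-179.8, -0.0, 94.2]
force: [0.7, -1.6, -0.2]
grip_width: 0.06
grasp_force: 0.0
```

```bash
python3 - <<'E'
from h import *
r=read_camera("wrist"); f=r["frame"][:,:,::-1]
np.savez("w4.npz",K=r["intrinsics"],V=r["view"]); cv2.imwrite("pics/wrist4full.png",f)
cv2.imwrite("pics/wrist4.png",cv2.resize(f[0:250,180:460],None,fx=2.4,fy=2.4,interpolation=cv2.INTER_CUBIC))
E
```

```text
(no output)
```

View pics/wrist4.png

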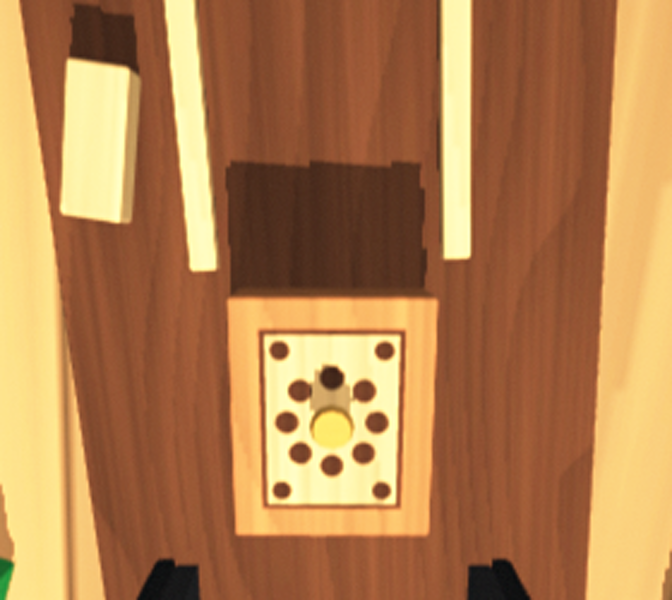

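Box lid corners in the crop are (228,297), (438,297), (430,535) and (235,535). The rail near ends are at (190–217,270) and (443–470,258).

```bash
cat >> h.py <<'E'
def ray(K,V,uv,z):
    uv=np.atleast_2d(uv).astype(float); R,t=V[:3,:3],V[:3,3];C=-R.T@t
    d=np.c_[uv,np.ones(len(uv))]@np.linalg.inv(K).T; d=(d*[1,-1,-1])@R
    return C+d*((z-C[2])/d[:,2])[:,None]
E
python3 - <<'E'
from h import *
w=np.load("w4.npz");K,V=w["K"],w["V"]
cr=lambda L:(np.array(L,float)+.5)/2.4-.5+[180,0]
q=ray(K,V,cr([[190,271],[217,269],[443,259],[470,258],[164,0],[194,0],[441,0],[472,0]]),.026)[:,:2]
print(q)
for i in range(4):
    d=q[i+4]-q[i]; print("edge yaw",np.degrees(np.arctan2(d[1],d[0])))
m=q[:4].mean(0); m2=q[4:].mean(0); 
d=m2-m
print("widths",np.linalg.norm(q[1]-q[2]),"cl yaw",np.degrees(np.arctan2(d[1],d[0])),"end yaw",np.degrees(np.arctan2(*(q[3]-q[0])[::-1]))+90)
x=fit([(K,V,B(),cr([[228,297],[438,297],[430,535],[235,535]]))],[.56,-.08,1.65]).x;print("box",x,np.degrees(x[2]))
for yaw in (96.5,97):
    a=np.radians(yaw);c,s=np.cos(a),np.sin(a);dd=x[:2]-m
    print(yaw,"mouth",m,"box rel mouth",c*dd[0]+s*dd[1],-s*dd[0]+c*dd[1],np.degrees(x[2])-yaw)
E
```

```text
[[ 0.4881 -0.0103]
 [ 0.502  -0.0083]
 [ 0.6174  0.0052]
 [ 0.6312  0.0067]
 [ 0.4734  0.1124]
 [ 0.4874  0.1135]
 [ 0.6031  0.122 ]
 [ 0.6176  0.123 ]]
edge yaw 96.84714658006598
edge yaw 96.80858694697513
edge yaw 97.01909171537223
edge yaw 96.67645387495539
widths 0.11623533890892211 cl yaw 96.83781123840139 end yaw 96.80625012465947
box [ 0.5667 -0.0744  1.6436] 94.17225451450777
96.5 mouth [ 0.5597 -0.0017] box rel mouth -0.07303034562423534 0.0012704680014902292 -2.3277454854922297
97 mouth [ 0.5597 -0.0017] box rel mouth -0.07301647806833692 0.0019077215295100645 -2.8277454854922297
```

Lane axis is yaw 96.83°. The box sits 73 mm before the mouth point, 1.7 mm left and at −2.7°, which leaves a clean approach. I'll go back behind it and down.

Request:
play_rows(steps=[[[-0.05,0,0,0,0,0,0.06],[-0.05,0,0,0,0,0,0.06],[0,0,0.045,0,0,0,0.06],[0,0,0.045,0,0,0,0.06],[0,0,0.045,0,0,0,0.06],[0,0,0.04,0,0,0,0.06],[0,0,0.03,0,0,0,0.06],[0,0,0.025,0,0,0,0.06],[0,0,0.015,0,0,0,0.06],[0,0,0,0,0,0,0.06],[0,0,0,0,0,0,0.06]]])

```text
time_s: 7.2
tool_pos: [0.5738, -0.1661, 0.0411]
tool_rot: [180.0, 0.0, 94.0]
force: [-0.6, 1.4, 0.5]
grip_width: 0.0603
grasp_force: 0.0
```

Request:
play_rows(steps=[[[0.006,0,0.004,0,0,0,0.06],[0.006,0,0,0,0,0,0.06],[0.006,0,0,0,0,0,0.06],[0.004,0,0,0,0,0,0.06],[0.005,0,0,0,0,0,0.06],[0.005,0,0,0,0,0,0.06],[0.005,0,0,0,0,0,0.06],[0.005,0.0006,0,0,0,-0.0093,0.06],[0.005,0.0006,0,0,0,-0.0093,0.06],[0.005,0.0006,0,0,0,-0.0093,0.06],[0.005,0.0006,0,0,0,-0.0093,0.06],[0,0,0,0,0,0,0.06]]])

```text
time_s: 8.4
tool_pos: [0.5722, -0.1072, 0.0371]
tool_rot: [179.9, -0.0, 96.3]
force: [0.8, -1.7, 1.2]
grip_width: 0.0599
grasp_force: 1.3
```

```bash
cat > est.py <<'E'
from h import *
o=get_obs();p=np.array(o["tool_pos"]);yaw=o["tool_rot"][2]
a=np.radians(yaw);l=np.radians(96.83);M=np.array([.5597,-.0017])
b=p[:2]+.0704*np.array([np.cos(a),np.sin(a)])-M
print(p,yaw,o["force"],"tool-based box rel mouth s %.4f y %.4f th %.2f"%(np.cos(l)*b[0]+np.sin(l)*b[1],-np.sin(l)*b[0]+np.cos(l)*b[1],yaw-96.83))
# knob from wrist picture: brightest-yellow blob
r=read_camera("wrist");K,V=r["intrinsics"],r["view"];f=r["frame"]
ds=[d for d in silhouettes("wrist","knob")]
for d in ds[:2]:
    e=d["extent"];k=ray(K,V,[(e[0]+e[2])/2,(e[1]+e[3])/2],.085)[0,:2]-M
    print("knob",round(d["p"],2),e,"s %.4f y %.4f"%(np.cos(l)*k[0]+np.sin(l)*k[1],-np.sin(l)*k[0]+np.cos(l)*k[1]))
E
python3 est.py
```

```text
[ 0.5722 -0.1072  0.0371] 96.25453570896379 [ 0.803  -1.7343  1.1922] tool-based box rel mouth s -0.0359 y -0.0005 th -0.58
knob 0.59 [281.6, 91.7, 342.6, 156.3] s -0.0346 y 0.0008
```

Request:
play_rows(steps=[[[0.005,0.0007,0,0,0,-0.0105,0.06],[0.006,0,0,0,0,0,0.06],[0.006,0,0,0,0,0,0.06],[0.006,0,0,0,0,0,0.06],[0.006,0,0,0,0,0,0.06],[0.006,0,0,0,0,0,0.06],[0.006,0,0,0,0,0,0.06],[0.006,0,0,0,0,0,0.06],[0.006,0,0,0,0,0,0.06],[0.006,0,0,0,0,0,0.06],[0,0,0,0,0,0,0.06]]])

```text
time_s: 9.6
tool_pos: [0.565, -0.0473, 0.0364]
tool_rot: [-180.0, -0.1, 96.9]
force: [0.5, -0.6, -0.4]
grip_width: 0.06
grasp_force: 0.4
```

```bash
python3 est.py; python3 - <<'E'
from h import *
f=cv2.cvtColor(read_camera("side")["frame"],cv2.COLOR_RGB2BGR)
cv2.imwrite("pics/side1.png",cv2.resize(f[145:270,220:405],None,fx=4,fy=4,interpolation=cv2.INTER_CUBIC))
E
```

```text
[ 0.565  -0.0473  0.0364] 96.88332061297261 [ 0.5415 -0.634  -0.3877] tool-based box rel mouth s 0.0245 y 0.0002 th 0.05
knob 0.61 [283.8, 92.8, 342.8, 154.9] s 0.0258 y 0.0011
```

View pics/side1.png

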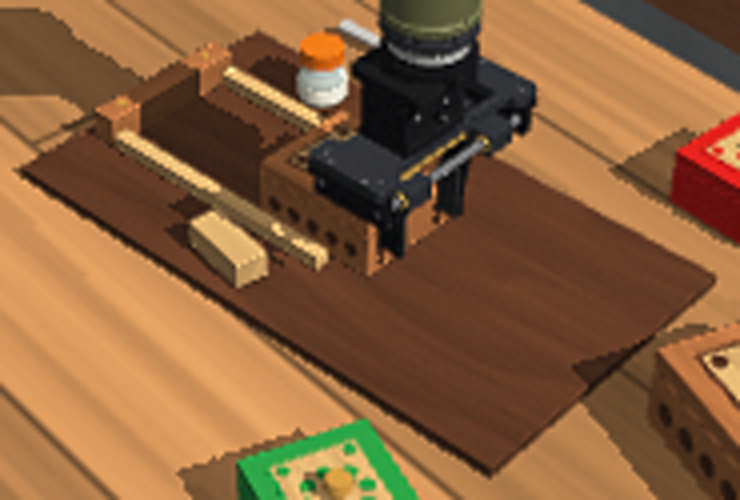

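The side view shows the box entering the lane between both rails, with a gap to each, and estimates put it within 1 mm of the centre line. Pushing on.

Request:
play_rows(steps=[[[0.006,0,0,0,0,0,0.06],[0.006,0,0,0,0,0,0.06],[0.006,0,0,0,0,0,0.06],[0.006,0,0,0,0,0,0.06],[0.006,0,0,0,0,0,0.06],[0.006,0,0,0,0,0,0.06],[0.006,0,0,0,0,0,0.06],[0.006,0,0,0,0,0,0.06],[0.006,0,0,0,0,0,0.06],[0.006,0,0,0,0,0,0.06],[0.006,0,0,0,0,0,0.06],[0,0,0,0,0,0,0.06]]])

```text
time_s: 10.95
tool_pos: [0.5574, 0.018, 0.0367]
tool_rot: [180.0, -0.1, 96.9]
force: [0.1, -0.9, -1.0]
grip_width: 0.0601
grasp_force: 0.0
```

```bash
python3 est.py
```

```text
[0.5574 0.018  0.0367] 96.88323953142896 [ 0.0555 -0.9388 -1.017 ] tool-based box rel mouth s 0.0902 y -0.0000 th 0.05
knob 0.71 [624.4, 164.6, 638.8, 224.4] s 0.0663 y -0.1153
knob 0.58 [285.4, 92.9, 343.0, 155.1] s 0.0914 y 0.0006
```

Request:
play_rows(steps=[[[0.007,0,0,0,0,0,0.06],[0.007,0,0,0,0,0,0.06],[0.007,0,0,0,0,0,0.06],[0.007,0,0,0,0,0,0.06],[0.007,0,0,0,0,0,0.06],[0.007,0,0,0,0,0,0.06],[0.007,0,0,0,0,0,0.06],[0.007,0,0,0,0,0,0.06],[0.007,0,0,0,0,0,0.06],[0.007,0,0,0,0,0,0.06],[0.005,0,0,0,0,0,0.06],[0,0,0,0,0,0,0.06]]])

```text
time_s: 12.25
tool_pos: [0.5485, 0.0923, 0.0366]
tool_rot: [180.0, -0.1, 96.9]
force: [0.8, -1.7, 0.1]
grip_width: 0.0601
grasp_force: 0.6
```

Request:
play_rows(steps=[[[0.002,0,0,0,0,0,0.06],[0.002,0,0,0,0,0,0.06],[0.002,0,0,0,0,0,0.06],[0.002,0,0,0,0,0,0.06],[0.002,0,0,0,0,0,0.06],[0,0,0,0,0,0,0.06]]])

```text
time_s: 12.85
tool_pos: [0.5473, 0.1012, 0.0365]
tool_rot: [-180.0, -0.0, 96.8]
force: [0.7, -3.5, 1.7]
grip_width: 0.0601
grasp_force: 1.6
```

```bash
python3 est.py
```

```text
[0.5473 0.1012 0.0365] 96.81805914066199 [ 0.7461 -3.4819  1.6649] tool-based box rel mouth s 0.1741 y 0.0001 th -0.01
knob 0.69 [282.4, 94.6, 343.4, 154.2] s 0.1752 y 0.0011
knob 0.43 [29.6, 0.0, 603.5, 359.7] s 0.1557 y -0.0001
```

Request:
play_rows(steps=[[[0.002,0,0,0,0,0,0.06],[0.002,0,0,0,0,0,0.06],[0.002,0,0,0,0,0,0.06],[0,0,0,0,0,0,0.06]]])

```text
time_s: 13.35
tool_pos: [0.5466, 0.1071, 0.0365]
tool_rot: [-180.0, -0.0, 96.8]
force: [0.4, -3.5, 1.9]
grip_width: 0.0599
grasp_force: 1.5
```

Request:
play_rows(steps=[[[0.0015,0,0,0,0,0,0.06],[0.0015,0,0,0,0,0,0.06],[0,0,0,0,0,0,0.06]]])

```text
time_s: 13.65
tool_pos: [0.5466, 0.1072, 0.0365]
tool_rot: [-180.0, 0.2, 96.8]
force: [0.8, -7.9, 3.0]
grip_width: 0.0601
grasp_force: 4.0
```

It advanced only 0.1 mm while the force rose to 8 N at s≈0.180, so the box is against the stop. Drawing the hand back and up.

Request:
play_rows(steps=[[[-0.005,0,0,0,0,0,0.06],[-0.01,0,0,0,0,0,0.06],[-0.02,0,0,0,0,0,0.06],[-0.03,0,0,0,0,0,0.06],[-0.03,0,-0.02,0,0,0,0.06],[-0.02,0,-0.04,0,0,0,0.06],[0,0,-0.045,0,0,0,0.06],[0,0,-0.045,0,0,0,0.06],[0,0,-0.045,0,0,0,0.06],[0,0,-0.03,0,0,0,0.06],[0,0,0,0,0,0,0.06],[0,0,0,0,0,0,0.06]]])

```text
time_s: 14.85
tool_pos: [0.5601, -0.0041, 0.2617]
tool_rot: [179.9, -0.0, 96.8]
force: [0.2, -0.1, -0.9]
grip_width: 0.0602
grasp_force: 0.0
```

```bash
python3 - <<'E'
from h import *
f=cv2.cvtColor(read_camera("side")["frame"],cv2.COLOR_RGB2BGR)[140:250,210:380]
g=cv2.cvtColor(read_camera("wrist")["frame"],cv2.COLOR_RGB2BGR)[0:200,180:460]
f=cv2.resize(f,(560,362),interpolation=cv2.INTER_CUBIC);f=f[:238]
g=cv2.resize(g,(504,360))
im=np.zeros((600,560,3),np.uint8);im[:238]=f;im[240:600,:504]=g
cv2.imwrite("pics/final.png",im)
E
```

```text
(no output)
```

View pics/final.png

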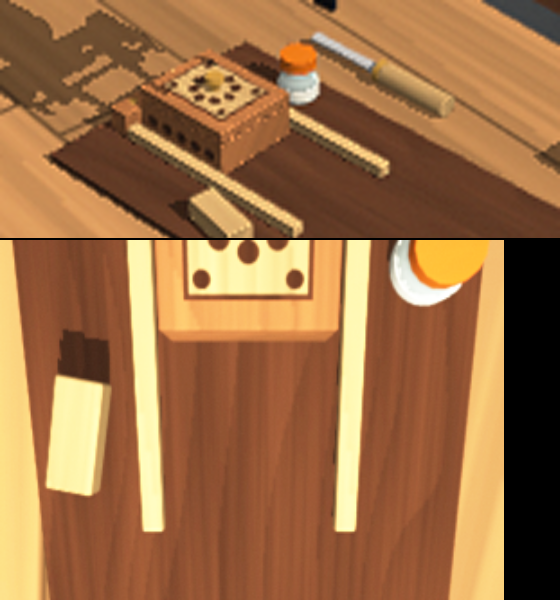

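The final picture shows the box centred in the lane and up against the stop, with a gap to each rail. The jar, offcut and chisel are where they were, and the hand is clear.

```bash
python3 -c "
from cell import *
print(sign_off())"
```

```text
the job is handed in; nothing more can be done
None
```

The job is handed in: the smaller brown box was pushed down the lane until it stopped against the end stop, with a visible gap to both rails, the jar, offcut and chisel unmoved, and the hand drawn clear at about 15 s.

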